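# Pick the blue objective from the pocket tray

### The job

Pluck the blue-collared microscope objective out of the grey pocket tray and set it down gently, standing upright on its foot, inside the white dish; do not let it drop in. Leave the yellow and red objectives standing in their pockets.

Things in the scene. Friction and masses are not known exactly. Their poses are not given: they have to be found in the camera images.
- lens_blue: The one to move: microscope objective standing nose up in a pocket of the grey tray. Round barrel 22 mm in diameter up to 34 mm above its foot (bare steel to 22 mm, blue collar above), then a blue cone to a 15 mm dark nose; 45 mm tall, about 80 g. Upper 31 mm stands out of the tray; foot 4 mm above the bench. Origin: centre of its foot; z up its axis.
- lens_yellow: Bystander: same objective with a yellow collar, in another pocket. The tray is a fixed block 250 x 80 mm, 18 mm high, with one straight row of four round pockets 60 mm apart, each 30 mm wide and 14 mm deep; the lenses stand in three of them in any order, one end pocket is empty.
- lens_red: Bystander: same objective with a red collar, in another pocket of the same tray. The line through the three lenses is the tray's row, which lies within 25 degrees of the y axis; across the row, nothing stands within 40 mm of a lens. Origin: centre of its foot; z up.
- dish: Shallow round white plastic dish standing loose on the bench left or right of the tray, about 300 g: 84 mm across the rim, 14 mm high, wall 3 mm, flat inner floor 4 mm above the bench and about 70 mm across. Origin: centre of its underside; z up.

How it is judged:
By the outcome, as a careful person would: the job done as asked, in the order asked, and still so for the second after the job is handed in, with the robot touching nothing.
It also fails if it takes over 45 s, if anything falls off the work surface, if the arm or the gripper's body presses on something with over 40 N, if the wrist force passes 120 N, or if a joint passes its speed limit or range.

### The arm

A 6-joint arm with a two-finger parallel gripper is mounted at the origin on the work surface. World frame = base frame: x ahead of the robot, y to its left, z up, the work surface at z = 0. Lengths are in m, angles in rad, forces in N, time in s.
With the tool pointing down it reaches from about 0.35 to 0.775 m from the base axis. Payload 7.3 kg.
Tool frame: the origin (TCP) lies at the centre of the arm's flange, where the gripper is bolted on; the fingertips stand 178 mm ahead of it and the grasp point (between the pads) lies 159 mm ahead of it; z points along the fingers, y is the line along which they close (so a half turn about z gives the same grasp; the last joint's range is limited). The gripper opens to 92 mm and grips with 3 to 60 N. Pads are 19 mm wide; open, the fingers measure 130 mm over their backs; the gripper's body (75 mm by 190 mm) begins 47 mm behind the grasp point.
Start: joints at [-1.485, 0.342, 1.524, -0, 1.275, -0.146], TCP at [0.121, -0.511, 0.405] pointing down, gripper open.
Joint ranges: [-2.53, 2.53], [-0.77, 2.02], [0.04, 2.7], [-1, 4.14], [0.28, 2.66], [-3.11, 3.11]. Speed limits (rad/s): [2.57, 2.57, 3.14, 3.14, 3.14, 3.14].

### API

Orientations are given as [roll, pitch, yaw] about the fixed x, y, z axes, in that order (R = Rz(yaw) Ry(pitch) Rx(roll)).
In Python, from cell import robot, optics gives the robot as it stands (robot), with the cameras (optics).
- The arm moves only by the shell command python3 drive.py 'ROWS' [OPENING] [FORCE]. ROWS is a JSON list of rows, 1 to 8 of them, each of 6 numbers: dx, dy, dz in m, then a rotation vector rx, ry, rz in rad; each row shifts and turns the commanded pose from where the row before left it, along the tool's axes as they then stand; what a row does not reach is not made up. A row lasts 1/12 s, in which the tool goes at most 0.0417 m and 0.125 rad, less where a joint would pass 70% of its speed; a pose out of reach is approached as far as the arm can. OPENING is the finger opening in m, set as the command begins (- or left out keeps the last). The fingers move at their own pace and stop on an object; FORCE is the grip in N (left out, the last holds). Time passes only in rows, so rows that do not move let the fingers close. It prints the time, the measured TCP pose, the force, the opening and the grip force at its end.
- robot.observe(): the state, without advancing time (a new reading comes with each control period).
- optics.read_camera(name): name is "scene" or "top"; returns a dict with "image" (480x640x3 uint8, red, green, blue), "fx", "fy", "cx", "cy" (pixels), "k1" (the pictures are not rectified: a ray, as slopes to the right and down, at radius r is drawn at 1 + k1 r^2 times it, then the intrinsics apply), "pose" (4x4, takes a point from camera to world coordinates). Camera axes: x right, y down, z forward; pixel columns grow to the right and rows downward; lengths in m; the calibration is good to about 2 mm. A picture is of the moment at which its call begins. There is no depth.
- robot.hand_in(): hands the job in; it is judged then, once.
The state is a dict: "time": time; "qpos": joint angles; "qvel": joint speeds; "joint_efforts": joint torques, N m; "tool_pos": TCP position; "tool_rot": TCP orientation; "contact_force": force on the tool from outside, world axes, zero at the start; "torque": the same for the moment, N m; "opening": finger opening in m; "grip_force": force on a finger pad.
Only numpy, scipy, OpenCV 4.12 (cv2) and the standard library are available. Lean on these libraries where they do the work, as an engineer would, in place of code of your own. Each camera call takes 0.05 s, during which the arm holds its last target. There are 200 camera calls.

## Working session

There is one attempt and no reset: what is moved stays moved. The work goes in short steps, Python scripts to look and compute and a shell command to move; the robot and the scene stay as the last step left them, time stands still between calls to the robot, and variables do not carry over. Pictures are saved under pics/ and viewed, at most 10 in all, crops included, and the job is handed in when it is done.

```bash
ls; mkdir -p pics
python3 - <<'E'
from cell import robot, optics
import cv2
print(robot.observe())
for n in("scene","top"):
    c=optics.read_camera(n);cv2.imwrite(f"pics/{n}0.png",c["image"][:,:,::-1])
    print(n,c["fx"],c["fy"],c["cx"],c["cy"],c["k1"],c["pose"])
E
```

```text
cell.py
drive.py
pics
{'time': 0.0, 'qpos': array([-1.48498790e+00,  3.42725085e-01,  1.52497632e+00, -1.06479241e-05,
        1.27540992e+00, -1.45999496e-01]), 'qvel': array([-3.42447730e-04, -1.36061981e-03, -7.30602973e-04, -7.97758586e-04,
       -5.06179772e-05,  8.49388210e-04]), 'joint_efforts': array([ 2.26890629e-04, -4.31245458e+01, -2.44221246e+01,  7.17328792e-02,
        5.61536278e-02, -1.47490937e-04]), 'tool_pos': array([ 0.12062187, -0.51082712,  0.40405774]), 'tool_rot': array([-3.14008866e+00, -2.10864326e-04,  2.31810870e-01]), 'contact_force': array([ 0.44362803,  0.62362961, -0.25741058]), 'torque': array([0.05257812, 0.02200618, 0.02850224]), 'grip_force': 0.0, 'opening': 0.09174786535822924}
scene 446.3697665543566 446.3697665543566 321.8790374478927 240.1842110614698 -0.10592352163411882 [[ 0.7678571   0.52215464 -0.37114687  0.77732043]
 [ 0.64045288 -0.61241862  0.46342588 -0.34025273]
 [ 0.01468272 -0.59354693 -0.80466543  0.59432011]
 [ 0.          0.          0.          1.        ]]
top 509.8695639039936 509.8695639039936 310.05396483370725 247.19685564306988 -0.0460324257539223 [[ 0.01690108 -0.98481876  0.17276102  0.39099889]
 [-0.9998467  -0.01743719 -0.00158591 -0.04986918]
 [ 0.0045743  -0.17270774 -0.98496249  0.84096385]
 [ 0.          0.          0.          1.        ]]
```

View pics/scene0.png

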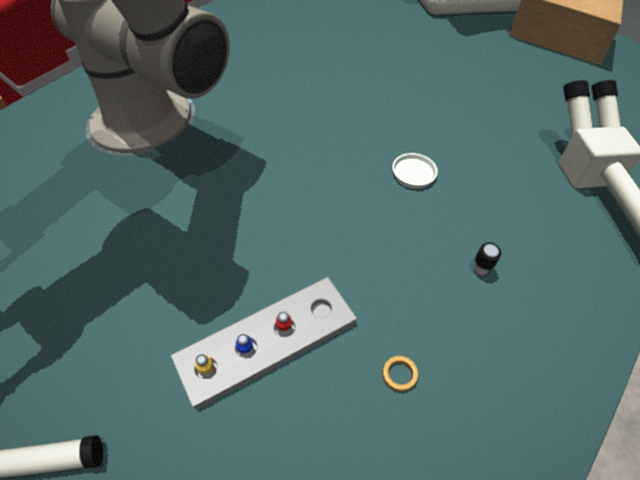

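View pics/top0.png

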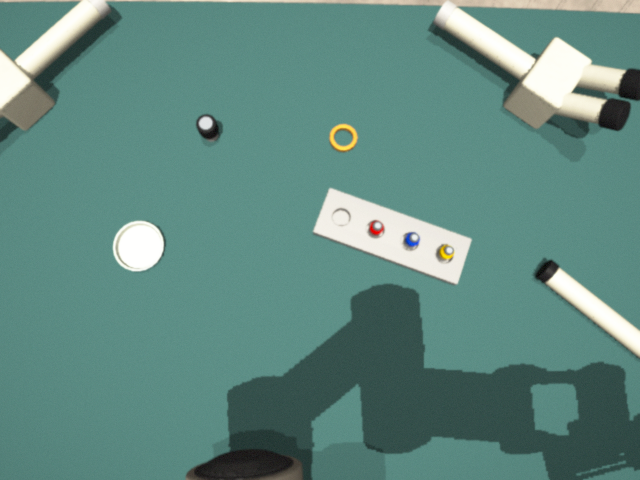

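The scene view shows yellow (204,364), blue (244,343) and red (284,321) in the tray, with the empty pocket at (321,308) and the dish at (415,171). In the top view, blue is at (411,240), red (376,228), yellow (446,252) and the dish (139,246).

```bash
cat > h.py <<'E'
import numpy as np, cv2
from cell import robot, optics
def ray(c,u):
    K=np.array([[c["fx"],0,c["cx"]],[0,c["fy"],c["cy"]],[0,0,1]])
    p=cv2.undistortPoints(np.array([[u]],float),K,np.array([c["k1"],0,0,0.]))[0,0]
    return c["pose"][:3,3], c["pose"][:3,:3]@np.array([p[0],p[1],1])
def plane(c,u,z):
    o,d=ray(c,u); return o+d*(z-o[2])/d[2]
def tri(c1,u1,c2,u2):
    o1,d1=ray(c1,u1);o2,d2=ray(c2,u2)
    s=np.linalg.lstsq(np.c_[d1,-d2],o2-o1,rcond=None)[0]
    a,b=o1+s[0]*d1,o2+s[1]*d2; return (a+b)/2,np.linalg.norm(a-b)
def biggest(m,box=None):
    m=m.astype(np.uint8)
    if box: 
        k=np.zeros_like(m);x0,y0,x1,y1=box;k[y0:y1,x0:x1]=1;m=m*k
    cs,_=cv2.findContours(m,cv2.RETR_EXTERNAL,cv2.CHAIN_APPROX_NONE)
    return max(cs,key=cv2.contourArea)
def cmask(im,col):
    h,s,v=cv2.split(cv2.cvtColor(im,cv2.COLOR_RGB2HSV)); h=h.astype(int)
    H={'blue':115,'red':0,'yellow':24}[col]; d=np.abs((h-H+90)%180-90)
    return (d<11)&(s>130)&(v>60)
E
python3 - <<'E'
from h import *
C={n:optics.read_camera(n) for n in("scene","top")}
box={"scene":(180,290,350,390),"top":(360,205,470,275)}
P={}
for col in("yellow","blue","red"):
    r={}
    for n in C:
        hull=cv2.convexHull(biggest(cmask(C[n]["image"],col),box[n]))
        M=cv2.moments(hull); r[n]=(M["m10"]/M["m00"],M["m01"]/M["m00"]); print(col,n,np.round(r[n],1),cv2.boundingRect(hull))
    P[col],e=tri(C["scene"],r["scene"],C["top"],r["top"]); print(P[col].round(4),e.round(4), plane(C["scene"],r["scene"],.033).round(4),plane(C["top"],r["top"],.033).round(4))
d=P["red"]-P["yellow"];print(d,np.degrees(np.arctan2(d[1],d[0])),np.linalg.norm(d[:2]))
r={};bx={"scene":(385,145,445,195),"top":(105,210,175,280)}
for n in C:
    im=C[n]["image"]; hsv=cv2.cvtColor(im,cv2.COLOR_RGB2HSV)
    c=biggest((hsv[...,1]<50)&(hsv[...,2]>110),bx[n]); e=cv2.fitEllipse(c); r[n]=e[0]; print(n,e,plane(C[n],e[0],.012))
print("dish",tri(C["scene"],r["scene"],C["top"],r["top"]))
a=cv2.resize(C["scene"]["image"][285:415,160:370],None,fx=3.5,fy=3.5,interpolation=2)[:,:,::-1]
b=cv2.resize(C["top"]["image"][180:290,300:480],(735,449),interpolation=2)[:,:,::-1]
cv2.imwrite("pics/a.png",cv2.resize(np.vstack([a[:449],b]),None,fx=.66,fy=.66))
E
```

```text
yellow scene [204. 365.] (195, 356, 18, 18)
yellow top [445.4 252.1] (439, 245, 15, 14)
[ 0.5291 -0.2716  0.0276] 0.0012 [ 0.5311 -0.2728  0.033 ] [ 0.5285 -0.2697  0.033 ]
blue scene [244.3 344.9] (236, 337, 16, 16)
blue top [411.1 239.9] (406, 233, 13, 13)
[ 0.5486 -0.2163  0.0262] 0.0012 [ 0.5509 -0.2183  0.033 ] [ 0.5476 -0.2144  0.033 ]
red scene [283.4 323.1] (276, 317, 16, 14)
red top [375.4 228.4] (370, 222, 14, 13)
[ 0.5667 -0.1579  0.0261] 0.0008 [ 0.569  -0.1604  0.033 ] [ 0.5655 -0.1567  0.033 ]
[ 0.03760969  0.11377814 -0.00148601] 71.70854867847973 0.11983302794934146
scene ((414.5541687011719, 168.71189880371094), (32.30011749267578, 46.06720733642578), 101.57829284667969) [0.53413964 0.23408804 0.012     ]
top ((138.046875, 245.5281219482422), (49.456016540527344, 52.256980895996094), 45.62009811401367) [0.53415803 0.23395349 0.012     ]
dish (array([0.53416614, 0.23394263, 0.01211165]), np.float64(7.282704379910796e-05))
```

View pics/a.png

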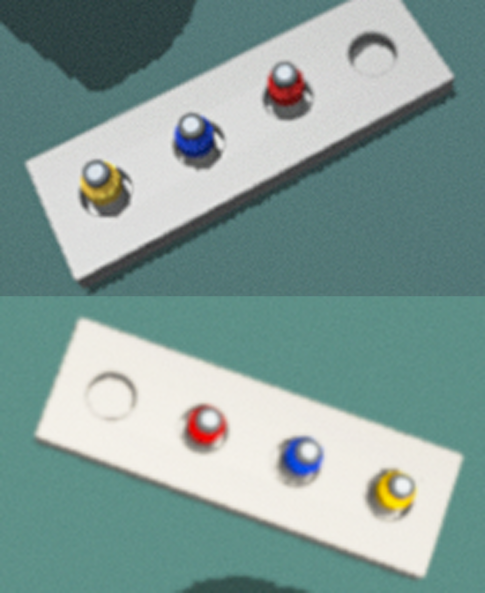

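The crops show the nose tops as bright spots over each collar, and all the lenses are standing upright. I'll triangulate the noses.

```bash
cat > nose.py <<'E'
from h import *
def nose(c,col,box):
    im=c["image"]; hull=cv2.convexHull(biggest(cmask(im,col),box))
    f=5; x,y,w,h=cv2.boundingRect(hull); x-=6;y-=8;w+=12;h+=14
    p=cv2.resize(im[y:y+h,x:x+w],None,fx=f,fy=f,interpolation=cv2.INTER_CUBIC)
    hsv=cv2.cvtColor(p,cv2.COLOR_RGB2HSV)
    hm=np.zeros(p.shape[:2],np.uint8); cv2.fillConvexPoly(hm,((hull.reshape(-1,2)-[x,y]+.5)*f-.5).astype(int),1)
    hm=cv2.dilate(hm,np.ones((5,5)))
    m=(hsv[...,1]<90)&(hsv[...,2]>140)&(hm>0)
    k=cv2.minEnclosingCircle(biggest(m)); M=cv2.moments(biggest(m))
    return ((M["m10"]/M["m00"]+.5)/f-.5+x,(M["m01"]/M["m00"]+.5)/f-.5+y), k[1]/f
E
python3 - <<'E'
from nose import *
C={n:optics.read_camera(n) for n in("scene","top")}
box={"scene":(180,290,350,390),"top":(360,205,470,275)}
for col in("yellow","blue","red"):
    r={n:nose(C[n],col,box[n]) for n in C}
    print(col,r,tri(C["scene"],r["scene"][0],C["top"],r["top"][0]),[plane(C[n],r[n][0],.049).round(4) for n in C])
# tray top: corners
r={}
for n,bx in(("scene",(160,270,370,415)),("top",(300,180,480,295))):
    hsv=cv2.cvtColor(C[n]["image"],cv2.COLOR_RGB2HSV)
    c=biggest((hsv[...,1]<50)&(hsv[...,2]>120),bx); q=cv2.boxPoints(cv2.minAreaRect(c)); print(n,q.round(0).tolist(),cv2.minAreaRect(c)[1])
E
```

```text
yellow {'scene': ((201.56691995947315, 360.4181864235056), 4.441866302490235), 'top': ((448.4406663045446, 250.32221618685497), 4.399383163452148)} (array([ 0.52932674, -0.27178383,  0.04461022]), np.float64(0.0007872618944033359)) [array([ 0.5311, -0.2726,  0.049 ]), array([ 0.5288, -0.2702,  0.049 ])]
blue {'scene': ((242.8708292038322, 340.11787248100427), 3.9000198364257814), 'top': ((413.2979123652214, 237.9431520991053), 4.440740585327148)} (array([ 0.54876016, -0.21637577,  0.042491  ]), np.float64(0.0008478707566991513)) [array([ 0.5512, -0.2182,  0.049 ]), array([ 0.5477, -0.2147,  0.049 ])]
red {'scene': ((282.75656149977135, 318.19533607681757), 3.721578598022461), 'top': ((376.9445971744941, 225.9794959908362), 4.452145004272461)} (array([ 0.56718299, -0.15822742,  0.04254631]), np.float64(0.0009785221973500349)) [array([ 0.5694, -0.1607,  0.049 ]), array([ 0.5661, -0.157 ,  0.049 ])]
scene [[167.0, 356.0], [334.0, 273.0], [359.0, 323.0], [192.0, 407.0]] (56.34891128540039, 186.93527221679688)
top [[311.0, 233.0], [328.0, 186.0], [474.0, 239.0], [457.0, 286.0]] (154.54403686523438, 50.28800582885742)
```

```bash
cat > go.py <<'E'
import sys,numpy as np
from cell import robot, optics
from scipy.spatial.transform import Rotation as R
o=robot.observe(); r=R.from_euler("xyz",o["tool_rot"])
x,y,z,yaw=map(float,sys.argv[1:5])
g=R.from_euler("xyz",[np.pi,0,yaw])
print("pos",o["tool_pos"].round(4),"rot",o["tool_rot"].round(4),"d_tool",r.inv().apply(np.array([x,y,z])-o["tool_pos"]).round(4),"rotvec",(r.inv()*g).as_rotvec().round(4),"F",o["contact_force"].round(1),"t",o["time"],o["opening"],o["grip_force"],o["qpos"].round(2))
E
A='[[0.03,-0.012,0,0,0,0],[0.03,-0.012,0,0,0,0],[0.03,-0.012,0,0,0,0],[0.03,-0.012,0,0,0,0],[0.03,-0.012,0,0,0,0],[0.03,-0.012,0,0,0,0],[0.03,-0.012,0,0,0,0],[0.03,-0.012,0,0,0,0]]'; true
python3 drive.py '[[0.03,-0.012,0,0,0,0],[0.03,-0.012,0,0,0,0],[0.03,-0.012,0,0,0,0],[0.03,-0.012,0,0,0,0],[0.03,-0.012,0,0,0,0],[0.03,-0.012,0,0,0,0],[0.03,-0.012,0,0,0,0],[0.03,-0.012,0,0,0,0]]' 0.09 15
python3 go.py 0.549 -0.2165 0.30 1.2515
```

```text
time: 0.97
tool_pos: [0.3332, -0.3612, 0.4048]
tool_rot: [3.141, -0.0, 0.232]
contact_force: [0.4, 0.2, -0.1]
opening: 0.0901
grip_force: 0.0
pos [ 0.3332 -0.3612  0.4048] rot [ 3.1413 -0.      0.2317] d_tool [ 0.2432 -0.0914  0.1048] rotvec [ 3.0000e-04  1.0000e-04 -1.0198e+00] F [ 0.4  0.2 -0.1] t 0.9667 0.09009554781467913 0.0 [-0.98  0.28  1.61 -0.    1.25  0.36]
```

```bash
python3 drive.py '[[0.03,-0.011,0.01,0,0,0],[0.03,-0.011,0.01,0,0,0],[0.03,-0.011,0.01,0,0,0],[0.03,-0.011,0.01,0,0,0],[0.03,-0.011,0.01,0,0,0],[0.03,-0.011,0.01,0,0,0],[0.03,-0.011,0.01,0,0,0],[0.03,-0.011,0.01,0,0,0]]'
python3 drive.py '[[0,0,0,0,0,-0.12],[0,0,0,0,0,-0.12],[0,0,0,0,0,-0.12],[0,0,0,0,0,-0.12],[0,0,0,0,0,-0.12],[0,0,0,0,0,-0.12],[0,0,0,0,0,-0.12],[0,0,0,0,0,-0.12]]'
python3 go.py 0.549 -0.2165 0.26 1.2515
```

```text
time: 1.63
tool_pos: [0.5467, -0.2205, 0.3241]
tool_rot: [3.142, 0.0, 0.232]
contact_force: [0.2, -1.1, -0.5]
opening: 0.0899
grip_force: 0.0
time: 2.3
tool_pos: [0.5455, -0.2216, 0.3246]
tool_rot: [-3.141, 0.0, 1.198]
contact_force: [-0.4, -0.2, 0.2]
opening: 0.0901
grip_force: 0.0
pos [ 0.5455 -0.2216  0.3246] rot [-3.1414e+00  1.0000e-04  1.1978e+00] d_tool [0.006  0.0014 0.0646] rotvec [-0.0002  0.0001 -0.0537] F [-0.4 -0.2  0.2] t 2.3 0.09009547065002621 0.0 [-0.52  0.53  1.46 -0.    1.16 -0.14]
```

```bash
python3 drive.py '[[0.003,0.001,0.02,0,0,-0.027],[0.003,0.001,0.02,0,0,-0.027],[0,0,0.015,0,0,0],[0,0,0.01,0,0,0],[0,0,0,0,0,0],[0,0,0,0,0,0]]' 0.06
python3 go.py 0.549 -0.2165 0.20 1.2515
python3 - <<'E'
from h import *
for n,(x,y) in (("scene",(140,230)),("top",(320,150))):
    c=optics.read_camera(n); cv2.imwrite(f"pics/b_{n}.png",cv2.resize(c["image"][y:y+180,x:x+240],None,fx=2.5,fy=2.5,interpolation=2)[:,:,::-1])
E
```

```text
time: 2.8
tool_pos: [0.5496, -0.2168, 0.2596]
tool_rot: [-3.141, -0.0, 1.246]
contact_force: [0.1, 0.1, 0.4]
opening: 0.0604
grip_force: 0.0
pos [ 0.5496 -0.2168  0.2596] rot [-3.141  -0.      1.2456] d_tool [ 0.0001 -0.0006  0.0596] rotvec [-0.0006 -0.     -0.0059] F [0.1 0.1 0.4] t 2.8 0.06039265059221797 0.0 [-0.51  0.6   1.52 -0.    1.02 -0.18]
```

View pics/b_scene.png

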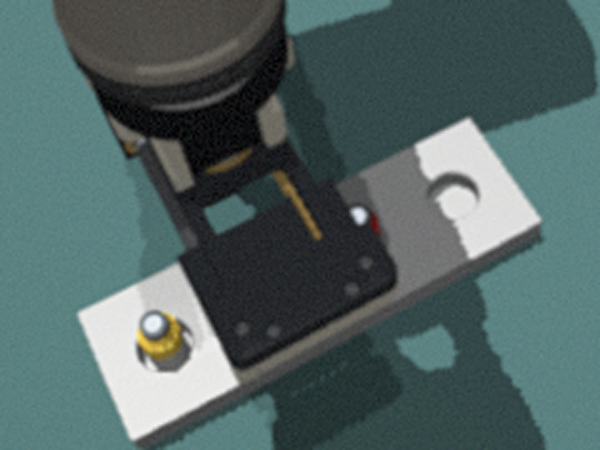

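The gripper is over blue, with yellow (top-left) and red on either side of the 75 mm body. The body stays well above the noses, so I'll descend.

```bash
python3 drive.py '[[0,-0.0003,0.015,0,0,-0.006],[0,-0.0003,0.015,0,0,0],[0,0,0.015,0,0,0],[0,0,0.01,0,0,0],[0,0,0.004,0,0,0],[0,0,0,0,0,0],[0,0,0,0,0,0]]' 
python3 go.py 0.549 -0.2165 0.20 1.2515
python3 drive.py '[[0,0,0,0,0,0],[0,0,0,0,0,0],[0,0,0,0,0,0],[0,0,0,0,0,0],[0,0,0,0,0,0],[0,0,0,0,0,0],[0,0,0,0,0,0],[0,0,0,0,0,0]]' 0.015 12
python3 go.py 0.549 -0.2165 0.20 1.2515
```

```text
time: 3.48
tool_pos: [0.5493, -0.2167, 0.2014]
tool_rot: [3.14, 0.0, 1.252]
contact_force: [-0.4, 0.5, 0.2]
opening: 0.0602
grip_force: 0.0
pos [ 0.5493 -0.2167  0.2014] rot [3.1405e+00 3.0000e-04 1.2517e+00] d_tool [ 0.0001 -0.0003  0.0014] rotvec [0.0011 0.0003 0.0002] F [-0.4  0.5  0.2] t 3.4833 0.060167184103500665 0.0 [-0.51  0.68  1.57 -0.    0.89 -0.19]
time: 4.15
tool_pos: [0.549, -0.2166, 0.2008]
tool_rot: [3.142, 0.0, 1.252]
contact_force: [0.1, 0.6, 0.6]
opening: 0.0212
grip_force: 12.0
pos [ 0.549  -0.2166  0.2008] rot [3.1415e+00 1.0000e-04 1.2518e+00] d_tool [0.0001 0.     0.0008] rotvec [0.0001 0.0001 0.0003] F [0.1 0.6 0.6] t 4.15 0.021188304388185357 11.999503343904507 [-0.51  0.68  1.57 -0.    0.89 -0.19]
```

```bash
python3 drive.py '[[0,0,0,0,0,0],[0,0,-0.005,0,0,0],[0,0,-0.01,0,0,0],[0,0,-0.015,0,0,0],[0,0,-0.015,0,0,0],[0,0,-0.015,0,0,0],[0,0,-0.015,0,0,0],[0,0,-0.01,0,0,0]]' - 20
python3 drive.py '[[0,0,-0.005,0,0,0],[0,0,0,0,0,0],[0,0,0,0,0,0]]'
python3 - <<'E'
from h import *
for n,(x,y) in (("scene",(140,210)),):
    c=optics.read_camera(n); cv2.imwrite(f"pics/c_{n}.png",cv2.resize(c["image"][y:y+200,x:x+240],None,fx=2.5,fy=2.5,interpolation=2)[:,:,::-1])
E
python3 go.py 0.534 0.234 0.29 1.2515
```

```text
time: 4.82
tool_pos: [0.5492, -0.2166, 0.2881]
tool_rot: [3.139, 0.001, 1.252]
contact_force: [1.3, -0.5, -0.6]
opening: 0.0214
grip_force: 20.0
time: 5.07
tool_pos: [0.5488, -0.2165, 0.2906]
tool_rot: [-3.141, 0.0, 1.252]
contact_force: [-0.6, -0.2, -0.6]
opening: 0.0206
grip_force: 20.0
pos [ 0.5487 -0.2164  0.2901] rot [-3.1404e+00 -1.0000e-04  1.2518e+00] d_tool [ 4.231e-01 -1.553e-01  3.000e-04] rotvec [-0.0012 -0.0001  0.0003] F [ 0.2  0.2 -1.2] t 5.1167 0.021386676479055254 19.998664889571955 [-0.51  0.57  1.49 -0.    1.08 -0.19]
```

View pics/c_scene.png

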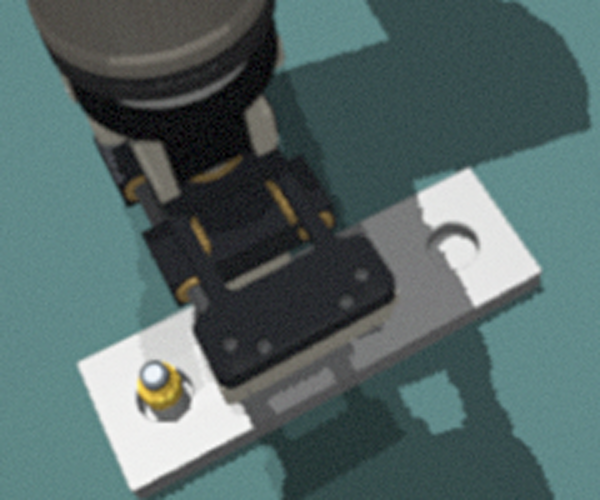

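Yellow is still standing, and the lens is held (opening 21 mm) but hidden behind the finger. Now I'll carry it to the dish.

```bash
python3 drive.py '[[0.01,-0.004,0,0,0,0],[0.02,-0.007,0,0,0,0],[0.025,-0.009,0,0,0,0],[0.025,-0.009,0,0,0,0],[0.025,-0.009,0,0,0,0],[0.025,-0.009,0,0,0,0],[0.025,-0.009,0,0,0,0],[0.025,-0.009,0,0,0,0]]'
python3 drive.py '[[0.025,-0.009,0,0,0,0],[0.025,-0.009,0,0,0,0],[0.025,-0.009,0,0,0,0],[0.025,-0.009,0,0,0,0],[0.025,-0.009,0,0,0,0],[0.025,-0.009,0,0,0,0],[0.025,-0.009,0,0,0,0],[0.025,-0.009,0,0,0,0]]'
python3 drive.py '[[0.02,-0.009,0,0,0,0],[0.015,-0.006,0,0,0,0],[0,0,0,0,0,0],[0,0,0,0,0,0],[0,0,0,0,0,0]]'
python3 go.py 0.534 0.234 0.29 1.2515
```

```text
time: 5.78
tool_pos: [0.543, -0.0233, 0.2899]
tool_rot: [-3.14, 0.0, 1.252]
contact_force: [0.7, 0.1, -0.5]
opening: 0.0212
grip_force: 20.0
time: 6.45
tool_pos: [0.5371, 0.1891, 0.2898]
tool_rot: [-3.14, 0.001, 1.252]
contact_force: [0.9, -0.0, -1.1]
opening: 0.0212
grip_force: 20.0
time: 6.87
tool_pos: [0.5344, 0.225, 0.2901]
tool_rot: [-3.141, 0.001, 1.252]
contact_force: [0.1, -0.6, -0.8]
opening: 0.0215
grip_force: 20.0
pos [0.5344 0.225  0.2901] rot [-3.1406e+00  1.1000e-03  1.2521e+00] d_tool [ 0.0084 -0.0032  0.0001] rotvec [-0.001   0.0011  0.0006] F [ 0.1 -0.6 -0.8] t 6.8667 0.02145681937571835 19.998694192181574 [ 0.27  0.55  1.52 -0.    1.07  0.59]
```

```bash
python3 drive.py '[[0.0042,-0.0016,0,0,0,0],[0.0042,-0.0016,0.01,0,0,0],[0,0,0.015,0,0,0],[0,0,0.015,0,0,0],[0,0,0.01,0,0,0],[0,0,0,0,0,0],[0,0,0,0,0,0]]'
python3 - <<'E'
from h import *
C={}
for n,(x,y) in (("scene",(320,60)),("top",(30,160))):
    c=optics.read_camera(n); C[n]=cv2.resize(c["image"][y:y+170,x:x+200],None,fx=2,fy=2,interpolation=2)[:,:,::-1]
cv2.imwrite("pics/d.png",np.hstack([C["scene"],C["top"]]))
E
python3 go.py 0.534 0.234 0.201 1.2515
```

```text
time: 7.45
tool_pos: [0.5344, 0.234, 0.24]
tool_rot: [-3.14, 0.001, 1.251]
contact_force: [0.5, -0.4, -0.0]
opening: 0.0217
grip_force: 20.0
pos [0.5347 0.2341 0.2413] rot [ 3.1406e+00 -6.0000e-04  1.2515e+00] d_tool [-0.0004 -0.0007  0.0403] rotvec [ 0.001  -0.0006 -0.    ] F [ 0.7  0.1 -0.4] t 7.55 0.021108917283787054 19.998686674662167 [ 0.28  0.62  1.56 -0.    0.96  0.6 ]
```

View pics/d.png

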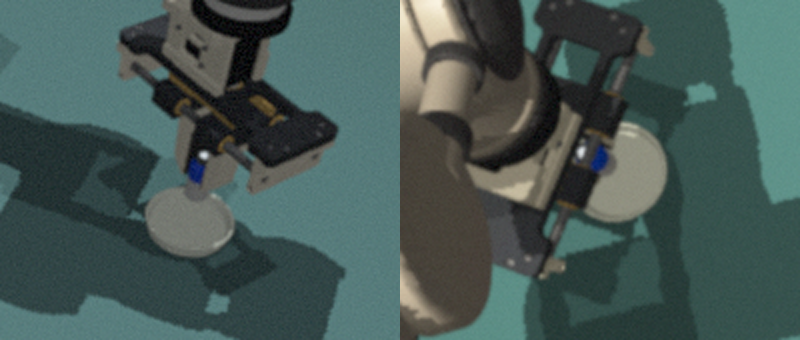

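The scene crop shows the lens held upright (195,170) above the dish (190,222), with blue also visible between the pads in the top crop. I'll lower it the rest of the way in small, force-checked steps.

```bash
python3 drive.py '[[0,-0.0005,0.01,0,0,0],[0,0,0.01,0,0,0],[0,0,0.01,0,0,0],[0,0,0.005,0,0,0],[0,0,0,0,0,0],[0,0,0,0,0,0]]'
python3 drive.py '[[0,0,0.001,0,0,0],[0,0,0.001,0,0,0],[0,0,0,0,0,0],[0,0,0,0,0,0],[0,0,0,0,0,0]]'
python3 drive.py '[[0,0,0.001,0,0,0],[0,0,0,0,0,0],[0,0,0,0,0,0],[0,0,0,0,0,0]]'
python3 drive.py '[[0,0,0.0005,0,0,0],[0,0,0,0,0,0],[0,0,0,0,0,0],[0,0,0,0,0,0]]'
python3 go.py 0.534 0.234 0.201 1.2515
```

```text
time: 8.05
tool_pos: [0.5338, 0.2343, 0.2051]
tool_rot: [-3.141, 0.001, 1.252]
contact_force: [-0.6, -0.3, -0.8]
opening: 0.0214
grip_force: 20.0
time: 8.47
tool_pos: [0.534, 0.2343, 0.2039]
tool_rot: [3.141, -0.0, 1.252]
contact_force: [0.6, 0.5, -1.4]
opening: 0.0213
grip_force: 20.0
time: 8.8
tool_pos: [0.5339, 0.2343, 0.2027]
tool_rot: [3.142, 0.0, 1.252]
contact_force: [-0.2, 0.7, -1.0]
opening: 0.021
grip_force: 20.0
time: 9.13
tool_pos: [0.5339, 0.2343, 0.2022]
tool_rot: [3.142, 0.0, 1.252]
contact_force: [0.2, 0.7, 0.1]
opening: 0.0213
grip_force: 20.0
pos [0.5339 0.2343 0.2022] rot [3.1415e+00 1.0000e-04 1.2518e+00] d_tool [-0.0003  0.0002  0.0012] rotvec [0.     0.0001 0.0003] F [0.2 0.7 0.1] t 9.1333 0.02134030398789486 19.998668539628852 [ 0.28  0.67  1.59 -0.    0.88  0.6 ]
```

```bash
python3 drive.py '[[0,0,0.0005,0,0,0],[0,0,0,0,0,0],[0,0,0,0,0,0],[0,0,0,0,0,0]]'
python3 drive.py '[[0,0,0.0004,0,0,0],[0,0,0,0,0,0],[0,0,0,0,0,0],[0,0,0,0,0,0]]'
python3 drive.py '[[0,0,0.0004,0,0,0],[0,0,0,0,0,0],[0,0,0,0,0,0],[0,0,0,0,0,0]]'
```

```text
time: 9.47
tool_pos: [0.5339, 0.2343, 0.2017]
tool_rot: [3.142, 0.0, 1.252]
contact_force: [0.4, 0.2, 0.2]
opening: 0.0216
grip_force: 20.0
time: 9.8
tool_pos: [0.5339, 0.2343, 0.2013]
tool_rot: [3.142, 0.0, 1.252]
contact_force: [0.3, -0.4, -0.0]
opening: 0.0214
grip_force: 20.0
time: 10.13
tool_pos: [0.5339, 0.2343, 0.2008]
tool_rot: [-3.142, 0.0, 1.252]
contact_force: [0.1, 0.9, -1.6]
opening: 0.0216
grip_force: 20.0
```

```bash
python3 drive.py '[[0,0,0.0004,0,0,0],[0,0,0,0,0,0],[0,0,0,0,0,0],[0,0,0,0,0,0]]' | sed -n '2p;4p'
python3 drive.py '[[0,0,0.0004,0,0,0],[0,0,0,0,0,0],[0,0,0,0,0,0],[0,0,0,0,0,0]]' | sed -n '2p;4p'
```

```text
tool_pos: [0.5339, 0.2344, 0.2008]
contact_force: [-2.1, -0.2, 3.6]
tool_pos: [0.5339, 0.2344, 0.2007]
contact_force: [-3.0, 0.6, 5.5]
```

Contact at z = 0.2008, so the foot is seated. Releasing.

```bash
python3 drive.py '[[0,0,-0.0004,0,0,0],[0,0,0,0,0,0],[0,0,0,0,0,0]]' - 5
python3 drive.py '[[0,0,0,0,0,0],[0,0,0,0,0,0],[0,0,0,0,0,0],[0,0,0,0,0,0]]' 0.026
python3 drive.py '[[0,0,0,0,0,0],[0,0,0,0,0,0],[0,0,0,0,0,0],[0,0,0,0,0,0],[0,0,0,0,0,0],[0,0,0,0,0,0]]' 0.05
python3 drive.py '[[0,0,-0.005,0,0,0],[0,0,-0.015,0,0,0],[0,0,-0.02,0,0,0],[0,0,-0.03,0,0,0],[0,0,-0.03,0,0,0],[0,0,-0.03,0,0,0],[0,0,-0.02,0,0,0],[0,0,0,0,0,0]]'
python3 drive.py '[[-0.03,0.011,-0.01,0,0,0],[-0.03,0.011,-0.01,0,0,0],[-0.03,0.011,0,0,0,0],[-0.03,0.011,0,0,0,0],[-0.03,0.011,0,0,0,0],[-0.03,0.011,0,0,0,0],[-0.03,0.011,0,0,0,0],[0,0,0,0,0,0]]'
python3 - <<'E'
from h import *
C={}
for n,(x,y) in (("scene",(340,90)),("top",(60,170))):
    c=optics.read_camera(n); C[n]=cv2.resize(c["image"][y:y+150,x:x+150],None,fx=2.6,fy=2.6,interpolation=2)[:,:,::-1]
    cv2.imwrite(f"pics/full_{n}.png",c["image"][:,:,::-1])
cv2.imwrite("pics/e.png",np.hstack([C["scene"],C["top"]]))
E
```

```text
time: 11.05
tool_pos: [0.5339, 0.2344, 0.2006]
tool_rot: [3.141, -0.0, 1.252]
contact_force: [-0.9, 0.0, 3.9]
opening: 0.0216
grip_force: 5.0
time: 11.38
tool_pos: [0.5339, 0.2342, 0.2002]
tool_rot: [-3.141, 0.0, 1.252]
contact_force: [-0.3, -0.8, 0.5]
opening: 0.026
grip_force: 0.0
time: 11.88
tool_pos: [0.5339, 0.2343, 0.2005]
tool_rot: [3.142, 0.0, 1.252]
contact_force: [-0.4, -0.4, 0.4]
opening: 0.0501
grip_force: 0.0
time: 12.55
tool_pos: [0.5346, 0.2346, 0.3561]
tool_rot: [3.134, -0.005, 1.252]
contact_force: [-0.4, 0.1, 0.8]
opening: 0.0497
grip_force: 0.0
time: 13.22
tool_pos: [0.5412, 0.0062, 0.3701]
tool_rot: [3.141, 0.002, 1.247]
contact_force: [-0.5, -0.0, 0.6]
opening: 0.0502
grip_force: 0.0
```

View pics/e.png

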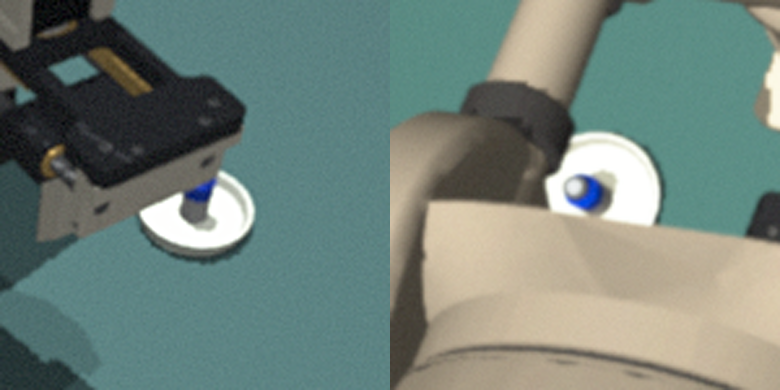

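View pics/full_scene.png

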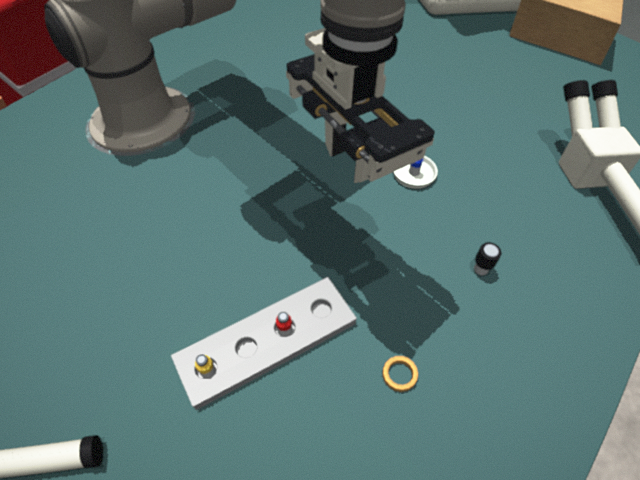

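The blue lens stands upright in the dish (scene 415,165; dish centre 415,171), and yellow (204,364) and red (284,321) are undisturbed in their pockets. The robot is clear of everything, so I'm handing in.

```bash
python3 drive.py '[[0,0,0,0,0,0],[0,0,0,0,0,0],[0,0,0,0,0,0]]'; python3 -c "
from cell import robot, optics
print(robot.hand_in())"
```

```text
time: 13.57
tool_pos: [0.5411, 0.012, 0.3704]
tool_rot: [-3.141, -0.0, 1.254]
contact_force: [0.1, 0.9, -0.2]
opening: 0.0502
grip_force: 0.0
the job is handed in; nothing more can be done
None
```

The blue objective stands upright in the white dish after a gentle set-down, the yellow and red ones are still in their pockets, and the job was handed in at 13.6 s.

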